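Unlock the medicine safe: dial the number, work the key home, hold it turned

ROBOT

A 6-joint arm with a two-finger parallel gripper is mounted at the origin on a cart in front of the work surface, level with it; the furniture and walls round the work are solid. World frame = base frame: x ahead of the robot, y to its left, z up, the work surface at z = 0. Lengths are in m, angles in rad, forces in N, time in s.
With the tool pointing down it reaches from about 0.35 to 0.85 m from the base axis. Payload 8.1 kg.
Tool frame: the origin (TCP) lies at the very end of the fingers, on their centre line; the grasp point (between the pads) lies 19 mm behind it; z points along the fingers, y is the line along which they close (so a half turn about z gives the same grasp; the last joint's range is limited). The gripper opens to 93 mm and grips with 3 to 60 N. Pads are 15 mm wide; open, the fingers measure 128 mm over their backs; the gripper's body (75 mm by 188 mm) begins 65 mm behind the grasp point.
Start: joints at [1.109, 0.13, 1.488, -0, 1.523, -0.085], TCP at [0.221, 0.558, 0.219] pointing down, gripper open.
Joint ranges: [-2.96, 2.96], [-0.89, 2.26], [0.02, 2.5], [-1.34, 4.48], [0, 2.73], [-2.66, 2.66]. Speed limits (rad/s): [2.39, 2.39, 2.79, 3.14, 3.14, 3.14].

INTERFACE

Orientations are given as a rotation vector (axis times angle).
In Python, from plant import monitor, eyes, ticket gives the robot as it stands.
- The arm moves only by the tool arm_command, never from a script. Its argument "deltas" is a list that holds one entry, the list of rows, each a list of 6 numbers: the shift along the world's x, y, z in cm, then the turn, a rotation vector about the world's x, y, z in degrees. In form: [[[tx, ty, tz, rx, ry, rz], ...]]. A call has 1 to 12 rows; each row shifts and turns the commanded pose from where the row before left it; what a row does not reach is not made up. A row lasts 1/12 s, in which the tool goes at most 41.7 mm and 7.16 degrees, less where a joint would pass 70% of its speed; a pose out of reach is approached as far as the arm can. A call is refused whole if a number of a shift passes 4.17 or a number of a turn 7.16, either way. A call with a gripper value outside its range is refused whole. "gripper" is the opening, from -1 (shut) to 1 (fully open), set as the call begins (left out, the last holds). The fingers move at their own pace and stop on an object; "squeeze" is the grip in N (left out, the last holds). Time passes only in rows, so rows that do not move let the fingers close. It gives the time, the measured TCP pose, the force, the opening and the grip force at its end, in the units of the state.
- monitor.read_state(): the state, without advancing time (a new reading comes with each control period).
- eyes.read_camera(name): name is "side" or "top" or "wrist"; returns the picture (480x640x3 uint8, blue, green, red); there is no depth.
- eyes.camera_model(name): a dict with "fx", "fy", "cx", "cy" (pixels), "rvec" (rotation vector, rad) and "tvec" (3), from world to camera coordinates, as OpenCV has them. Camera axes: x right, y down, z forward; pixel columns grow to the right and rows downward; lengths in m; the calibration is good to about 2 mm. A picture is of the moment at which its call begins: read the wrist's pose just before it. camera_model takes no time and is no camera call; for the wrist camera it gives the pose at the moment of the call.
- ticket.close_job(): hands the job in; it is judged then, once.
The state is a dict: "t": time; "q": joint angles; "dq": joint speeds; "joint_torque": joint torques, N m; "tool_pos": TCP position; "orientation": TCP orientation; "force": force on the tool from outside, world axes, zero at the start; "wrist_torque": the same for the moment, N m; "opening": finger opening in m; "gripper_force": force on a finger pad.
Only numpy, scipy, OpenCV 4.12 (cv2) and the standard library are available. Lean on these libraries where they do the work, as an engineer would, in place of code of your own. Each camera call takes 0.05 s, during which the arm holds its last target. There are 200 camera calls.

TASK

I need to get at the medicines in the white steel safe on the worktop: turn its numbered dial clockwise to 7, then take the key with the square head out of the wooden key block and work it down past the sticky pins of the safe's lock until it is fully home. Turn the key a quarter turn clockwise, as far as it goes, so that the lid springs ajar, and finish there still gripping the key and holding it turned against its spring, so that the bolt stays drawn while I lift the lid. Leave the round-headed key in the block and do not push the other things about.

Things in the scene. Friction and masses are not known exactly. Their poses are not given: they have to be found in the camera images.
- safe: white steel medicine safe 180 deep (x) x 200 wide (y) x 82 high, too heavy to shift. Origin: centre of its underside; +x to its back (lid hinge). The front 85 mm of its top is a fixed deck at z = 82 mm with the dial (centre x -47.5, y +50; the dark index mark lies on the deck at the +x side of its skirt) and the lock (centre x -47.5, y -48); behind it lies the flush lid
- dial (a joint): numbered dial, rad: 0.6283 x the number at the index mark (0 at digit 0, 4.398 at 7), grows as it turns CLOCKWISE seen from above, stop just past 9. It clicks into each number (about 0.1 N m to turn over) and stays; 4, 5 or 6 at the start. Digits 0 to 9 stand 36 deg apart on its flat skirt. Unless it is at 7 the bolt is blocked: the key then gives a little but the lid stays shut
- dial_grip (a point): point on the dial's axis, 20 mm above the deck, on its round black grip (diameter 36 tapering to 34, from 5 to 32 mm above the deck; grip it across the diameter from above, any yaw). The flat black skirt below has radius 34, its top 5 mm above the deck. Turns with the dial: +z up, +x points to the digit 0
- cylinder (a joint): the lock cylinder, rad: 0 at rest, grows as the key is turned CLOCKWISE seen from above, stop at 1.4 (a quarter turn). Sprung back to 0 with 0.03 to 0.1 N m, so it returns if the key is let go. It turns only with the dial at 7 and the key fully home. The bolt has left the lid at about 0.95. The key has about 0.12 rad of play each way in the keyway
- keyway (a point): centre of the keyway's mouth, on the round brass cylinder face (radius 13) in a steel rosette (radius 22), 4 mm above the deck. Upright slot 11.6 mm along this frame's x, 5.2 along y, 2.2 mm chamfer; +z up; turns with the cylinder, at rest x is the safe's x. Sprung sticky pins resist: 5 to 20 N of push takes the key home (shoulder on this face); small yaw wiggles help
- safe_lid (a joint): the safe's lid, hinged at the back, rad: about 0 to 0.02 when bolted, grows as it opens. It springs ajar by itself to about 0.14 (front edge some 13 mm up) once the bolt is drawn
- square_key: the safe's key, standing blade down in the key block. Origin: centre of the underside of its shoulder, +z to the head. Steel blade 10 wide (x) x 4 thick (y), 26 long below the origin, last 4 mm tapered; black shoulder 24 (x) x 9 (y), 5 high, then black square head 32 wide (x) x 9 thick (y), to 35 mm. Grip across y. About 30 g. Fits the keyway either way round (yaw or yaw + pi)
- key_bow (a point): centre of the square key's head, 20 mm above the key's origin; axes as the key's
- round_key: a like key with a round head of diameter 34, in the block too; it is not wanted. Origin: centre of the underside of its shoulder
- key_block: fixed wooden key block 60 (x) x 150 (y) x 44 high; origin: centre of its underside. Three slots 34 deep in its top, at y -42, 0 and +42 (12.5 along x, 6.5 along y); the two keys stand in the outer ones, either way, blade width along the block's x, shoulders on its top; the middle slot is empty
- mug_tree: fixed pale mug tree, base radius 73, post 360 high; origin under its post. Two white mugs hang on it at 150 to 260 mm height, reaching 110 mm from the post towards the key block (world -x, +y) and away from it: keep the gripper in front of it
- mug: white spotted mug, 82 x 117 x 91, behind the key block; bystander
- lemon: lemon, 72 x 57 x 58, behind the safe; bystander
- blister_strip: blister strip of tablets, 42 x 95 x 5, flat on the worktop to the right of the safe; bystander
- door_keys: bunch of door keys, 104 x 115 x 8, flat on the worktop behind the safe; bystander
- tea_box: tea carton, 69 x 124 x 87, at the back; bystander
Mind the look-alikes: they are no part of the job. Of the things shaped like the key_block, the wooden one is meant.

How it is judged:
On the way, in this order (a step that is already met when the one before it is completed fails the run):
1. the dial stands at 7 (value of joint dial between 4.248 and 4.548 rad), for 0.2 s.
2. the square-headed key has been lifted out of the key block (z of square_key in the frame of key_block above 0.08 m and contact force between the fingers and square_key above 2 N), for 0.1 s.
3. the square-headed key is fully home in the lock, not yet turned (z of square_key in the frame of keyway below 0.003 m and horizontal distance between square_key and keyway below 0.004 m and angle between square_key's own z axis and vertical below 0.12 rad and value of joint cylinder below 0.6 rad), for 0.1 s.
4. the key is turned a quarter and the lid has sprung ajar (z of square_key in the frame of keyway below 0.003 m and horizontal distance between square_key and keyway below 0.004 m and angle between square_key's own z axis and vertical below 0.12 rad and value of joint cylinder above 1.2 rad and value of joint safe_lid above 0.05 rad), for 0.2 s.
At the end, for the whole second after the job is handed in: Dial at 7 (0.15 rad). Square-headed key upright in the lock (0.12 rad), shoulder within 3 mm of the cylinder's face, 4 mm of its centre, still gripped (over 2 N), at rest, cylinder turned beyond 1.2 rad. Lid ajar (0.05 to 0.3 rad). Round-headed key still in the block (all of step 1 and all of step 4 and value of joint safe_lid below 0.3 rad and contact force between the fingers and square_key above 2 N and linear speed of square_key below 0.02 m/s and z of round_key in the frame of key_block below 0.05 m); the arm keeps its last pose, push and grip.
It fails at once if the round-headed key pulled out or pushed about (distance of round_key from where it was at the start of the episode above 0.015 m).
It fails at once if a bystander pushed about (distance of any of mug, lemon, blister_strip, door_keys, tea_box from where it was at the start of the episode above 0.03 m).
It also fails if it takes over 72 s, if anything falls off the work surface, if the arm or the gripper's body presses on something with over 40 N, if the wrist force passes 120 N, or if a joint passes its speed limit or range.

## Working session

There is one attempt and no reset: what is moved stays moved. The work goes in short steps, Python scripts to look and compute and a tool call to move; the robot and the scene stay as the last step left them, time stands still between calls to the robot, and variables do not carry over. Pictures are saved under pics/ and viewed, at most 10 in all, crops included, and the job is handed in when it is done.

Besides the shell and the picture viewer there is one more tool, called after "Call:" in YAML: its name, and indented under it one key for each argument. arm_command: Moves the arm, as the interface text tells. Its arguments: {"type":"object","properties":{"deltas":{"type":"array"},"gripper":{"type":"number"},"squeeze":{"type":"number"}},"required":["deltas"]}

```bash
mkdir -p pics; cat > h.py <<'E'
from plant import monitor, eyes, ticket
import numpy as np, cv2
def cam(n):
    m=eyes.camera_model(n); K=np.array([[m['fx'],0,m['cx']],[0,m['fy'],m['cy']],[0,0,1.]])
    return K,np.array(m['rvec'],float),np.array(m['tvec'],float)
def w(n,uv,z,c=None):
    K,r,t=c or cam(n); R=cv2.Rodrigues(r)[0]
    uv=np.atleast_2d(uv).astype(float); d=(np.c_[uv,np.ones(len(uv))]@np.linalg.inv(K).T)@R
    o=-R.T@t; s=(np.asarray(z)-o[2])/d[:,2]; return o+d*s[:,None]
def p(n,X,c=None):
    K,r,t=c or cam(n); return cv2.projectPoints(np.atleast_2d(X).astype(float),r,t,K,None)[0][:,0]
E
python3 - <<'E'
from h import *
for n in("top","side","wrist"):
    cv2.imwrite(f"pics/{n}0.png",eyes.read_camera(n)); print(n,eyes.camera_model(n))
print(monitor.read_state())
E
```

```text
top {'fx': 449.7151746629722, 'fy': 449.7151746629722, 'cx': 323.5981332815876, 'cy': 245.60654710655564, 'rvec': array([ 2.09967952, -2.15869152,  0.14030759]), 'tvec': array([0.10837017, 0.58140579, 1.0712831 ])}
side {'fx': 613.8461116835979, 'fy': 613.8461116835979, 'cx': 320.10456631816464, 'cy': 237.7349695729589, 'rvec': array([ 2.2638206 , -1.22586832,  0.37218218]), 'tvec': array([-0.23973535,  0.49312697,  1.24678557])}
wrist {'fx': 372.1797966511605, 'fy': 372.1797966511605, 'cx': 319.0105968536609, 'cy': 235.0224441003281, 'rvec': array([-2.38435245, -1.62190993, -0.24157185]), 'tvec': array([-0.5994628 , -0.0354976 ,  0.39337629])}
{'t': 0.15, 'q': array([ 1.10861982e+00,  1.30985264e-01,  1.48902349e+00,  3.72830096e-05,
        1.52297200e+00, -8.54230017e-02]), 'dq': array([-9.36514143e-04, -1.83478447e-03, -3.41487086e-03, -1.80764068e-03,
        6.73260967e-05, -1.28110146e-03]), 'joint_torque': array([ 8.14138020e-04, -5.60474253e+01, -4.92335844e+01,  7.67677766e-02,
        3.04193760e-02, -1.26286277e-04]), 'tool_pos': array([0.22053118, 0.55754543, 0.21783295]), 'orientation': array([-5.88234789e-01, -3.08561121e+00,  2.08311287e-03]), 'force': array([-0.55673027, -0.73426946,  1.18006155]), 'wrist_torque': array([-0.02922235,  0.00266019,  0.05325901]), 'gripper_force': 0.0, 'opening': 0.09253284584680262}
```

View pics/top0.png

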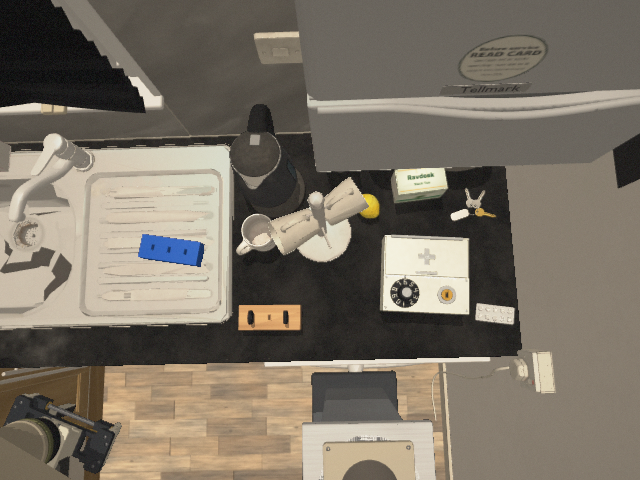

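View pics/side0.png

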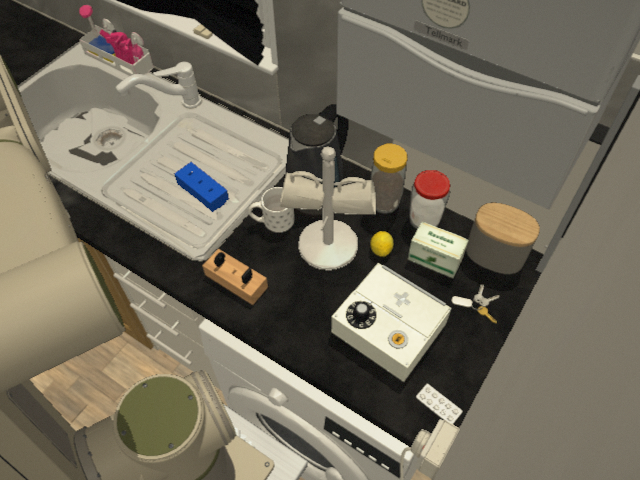

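```bash
python3 - <<'E'
from h import *
t=cv2.imread("pics/top0.png");s=cv2.imread("pics/side0.png")
def c(i,x,y,w_,h_,k): return cv2.resize(i[y:y+h_,x:x+w_],None,fx=k,fy=k,interpolation=cv2.INTER_CUBIC)
o=np.zeros((600,800,3),np.uint8)
o[:360,:400]=c(t,376,231,100,90,4)
o[:300,400:]=c(s,200,245,80,60,5)
o[360:560,:400]=c(t,230,298,80,40,5)
o[300:600,400:]=c(s,335,285,80,60,5)
cv2.imwrite("pics/c1.png",o)
E
```

```text
(no output)
```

View pics/c1.png

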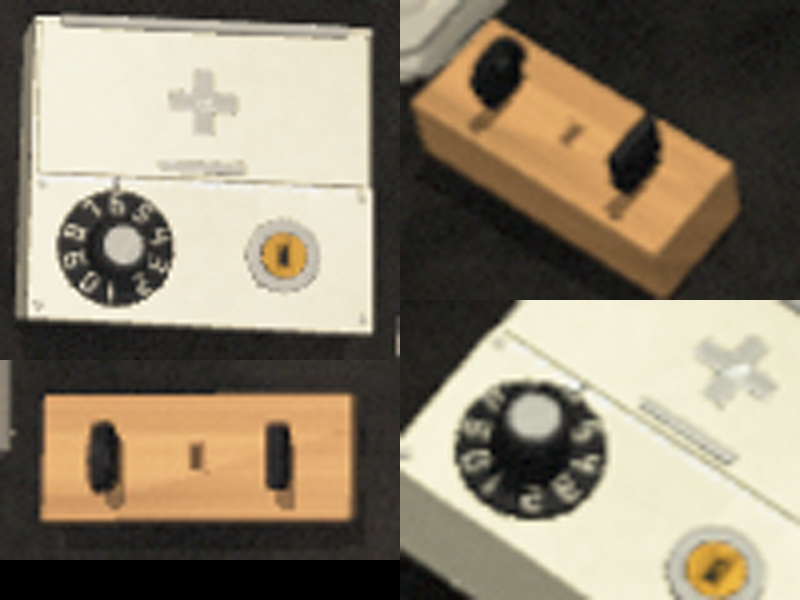

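```bash
cat >> h.py <<'E'
from scipy.spatial.transform import Rotation as Rn
def fit(src,dst):  # 2D rigid src->dst
    a=np.array(src,float);b=np.array(dst)[:,:2];A=a-a.mean(0);B=b-b.mean(0)
    th=np.arctan2((A[:,0]*B[:,1]-A[:,1]*B[:,0]).sum(),(A*B).sum());c,s=np.cos(th),np.sin(th);R=np.array([[c,-s],[s,c]])
    t=b.mean(0)-R@a.mean(0); return R,t,th,(a@R.T+t-b)*1000
E
python3 - <<'E'
from h import *
S=lambda x,y,k,x0,y0:[(x+.5)/k-.5+x0,(y+.5)/k-.5+y0]
sp=[S(*q,4,376,231) for q in [(36,17),(372,30),(372,332),(115,248),(284,256)]]
W=w("top",sp,[.082,.082,.082,.087,.086]); print(W)
R,t,th,e=fit([(.09,.1),(.09,-.1),(-.09,-.1),(-.0475,.05),(-.0475,-.048)],W);print("safe",t,np.degrees(th),e)
ss=[S(531,450,5,335,225+0),S(715,568,5,335,225)]
ss=[S(531-400,450-300,5,335,285),S(715-400,568-300,5,335,285)]
print("side dial,lock",w("side",ss,[.087,.086]), R@[-.0475,.05]+t,R@[-.0475,-.048]+t)
bp=[S(x,y-360,5,230,298) for x,y in [(42,394),(355,394),(355,521),(42,521)]]
W=w("top",bp,[.044]*4)
R,t,th,e=fit([(.03,.075),(.03,-.075),(-.03,-.075),(-.03,.075)],W);print("block",t,np.degrees(th),e)
print("sq",R@[0,-.042]+t,"rd",R@[0,.042]+t, "by top img", w("top",[S(279,455-360,5,230,298)],[.079]))
b2=[S(x-400,y,5,200,245) for x,y in [(495,20),(740,163),(662,256),(412,104)]]
W=w("side",b2,[.044]*4);R,t,th,e=fit([(.03,.075),(.03,-.075),(-.03,-.075),(-.03,.075)],W);print("blockside",t,np.degrees(th),e)
s=monitor.read_state();print(Rn.from_rotvec(s['orientation']).as_matrix())
E
```

```text
[[ 0.60038586 -0.05608331  0.082     ]
 [ 0.58640668 -0.25590496  0.082     ]
 [ 0.40812298 -0.24248938  0.082     ]
 [ 0.46061713 -0.0952439   0.087     ]
 [ 0.45334793 -0.19356727  0.086     ]]
safe [ 0.50417736 -0.14917972] -4.107194692730654 [[ 0.7226228   0.20072192]
 [ 0.37726383  0.53601582]
 [-0.87675869  0.01251672]
 [-0.23665033 -0.66215679]
 [ 0.01352239 -0.08709767]]
side dial,lock [[ 0.45780225 -0.09510128  0.087     ]
 [ 0.45254597 -0.19131439  0.086     ]] [ 0.46038048 -0.09590606] [ 0.45336146 -0.19365437]
block [0.41225252 0.22935637] -1.3207942009336864 [[-0.90014377 -2.40657634]
 [-0.30462495  1.44699803]
 [ 0.77316166  1.74494539]
 [ 0.43160706 -0.78536707]]
sq [0.41128441 0.18736753] rd [0.41322062 0.27134521] by top img [[0.41225997 0.18599543 0.079     ]]
blockside [0.41281523 0.23047598] -0.6151466731125543 [[-0.04379026  0.22409963]
 [-0.82410044  0.95281225]
 [ 0.37740376  0.94168569]
 [ 0.49048694 -2.11859758]]
[[-9.29863214e-01  3.67904848e-01 -6.52283034e-04]
 [ 3.67905393e-01  9.29862419e-01 -1.22586026e-03]
 [ 1.55533548e-04 -1.37986081e-03 -9.99999036e-01]]
```

The dial stands at 6, with the index at crop (117,185). The square key is the right-hand one, at the smaller y. I'm moving to the dial, staying in front of the mug tree.

Call:
arm_command:
  deltas:
    - [[1.4, -3.6, 0, 0, 0, 0], [1.4, -3.6, 0, 0, 0, 0], [1.4, -3.6, 0, 0, 0, 0], [1.4, -3.6, 0, 0, 0, 0], [1.4, -3.6, 0, 0, 0, 0], [1.4, -3.6, 0, 0, 0, 0], [1.4, -3.6, 0, 0, 0, 0], [1.4, -3.6, 0, 0, 0, 0], [1.4, -3.6, 0, 0, 0, 0], [1.4, -3.6, 0, 0, 0, 0], [0, -3.6, 0, 0, 0, 0], [0, -3.6, 0, 0, 0, 0]]
  gripper: 1

```text
t: 1.15
tool_pos: [0.3606, 0.1241, 0.2184]
orientation: [-0.589, -3.086, 0.0]
force: [1.2, 0.2, 0.2]
opening: 0.0929
gripper_force: 0.0
```

Call:
arm_command:
  deltas:
    - [[0.2, -3.2, 0, 0, 0, 0], [0.2, -3.2, 0, 0, 0, 0], [0.5, -3.2, 0, 0, 0, 0], [1.0, -3.1, 0, 0, 0, 0], [2.0, -3.1, 0, 0, 0, 0], [2.0, -3.1, 0, 0, 0, 0], [2.0, -3.06, 0, 0, 0, 0], [2.0, 0, 0, 0, 0, 0], [0, 0, -0.5, 0, 0, 0], [0, 0, 0, 0, 0, 0]]

```text
t: 1.98
tool_pos: [0.4592, -0.0938, 0.212]
orientation: [-0.589, -3.083, -0.001]
force: [-1.0, -0.1, -0.6]
opening: 0.0932
gripper_force: 0.0
```

```bash
python3 - <<'E'
from h import *
c=cam("wrist");i=eyes.read_camera("wrist");cv2.imwrite("pics/w1.png",i)
print(monitor.read_state()['tool_pos'],p("wrist",[[.4595,-.0955,.114],[.453,-.1925,.086]],c))
np.save("w1.npy",np.r_[c[1],c[2]])
E
```

```text
[ 0.45882229 -0.09328379  0.21247218] [[316.63222401 236.90748996]
 [207.06766807 260.68776747]]
```

View pics/w1.png

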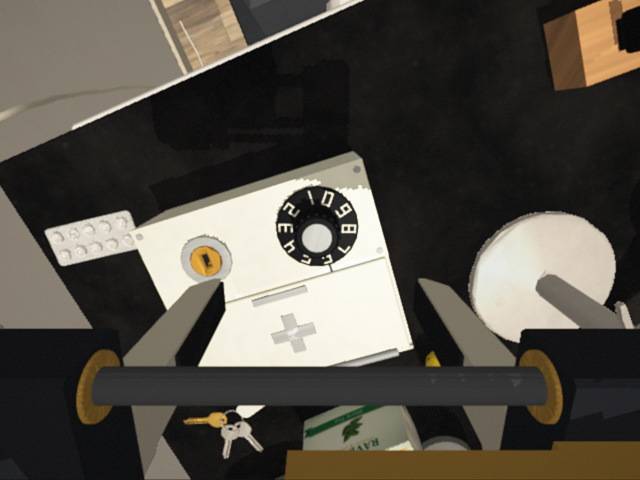

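The grip top shows at (317,238) and the keyway at (207,260). Both match my estimates to about 1 px, so I'm going down onto the dial.

Call:
arm_command:
  deltas:
    - [[0, -0.14, -3, 0, 0, 0], [0, 0, -3, 0, 0, 0], [0, 0, -3, 0, 0, 0], [0, 0, -1.5, 0, 0, 0], [0, 0, -1.0, 0, 0, 0], [0, 0, -0.5, 0, 0, 0], [0, 0, 0, 0, 0, 0]]

```text
t: 2.62
tool_pos: [0.4592, -0.0945, 0.0933]
orientation: [-0.587, -3.085, -0.0]
force: [0.4, 0.0, 0.4]
opening: 0.0928
gripper_force: 0.0
```

Call:
arm_command:
  deltas:
    - [[0, 0, 0, 0, 0, 0], [0, 0, 0, 0, 0, 0], [0, 0, 0, 0, 0, 0], [0, 0, 0, 0, 0, 0], [0, 0, 0, 0, 0, 0], [0, 0, 0, 0, 0, 0], [0, 0, 0, 0, 0, 0], [0, 0, 0, 0, 0, 0]]
  gripper: -1
  squeeze: 40

```text
t: 3.28
tool_pos: [0.4597, -0.0951, 0.0936]
orientation: [-0.588, -3.086, 0.0]
force: [0.2, -0.5, 0.4]
opening: 0.0442
gripper_force: 0.0
```

Call:
arm_command:
  deltas:
    - [[0, 0, 0, 0, 0, 0], [0, 0, 0, 0, 0, 0], [0, 0, 0, 0, 0, 0], [0, 0, 0, 0, 0, 0]]

```text
t: 3.62
tool_pos: [0.4595, -0.0957, 0.0936]
orientation: [-0.589, -3.086, 0.002]
force: [-2.6, -4.6, 0.4]
opening: 0.0339
gripper_force: 40.0
```

Call:
arm_command:
  deltas:
    - [[0, 0, 0, 0, 0, -6], [0, 0, 0, 0, 0, -6], [0, 0, 0, 0, 0, -6], [0, 0, 0, 0, 0, -6], [0, 0, 0, 0, 0, -6], [0, 0, 0, 0, 0, -6], [0, 0, 0, 0, 0, -2], [0, 0, 0, 0, 0, 0], [0, 0, 0, 0, 0, 0]]

```text
t: 4.37
tool_pos: [0.4594, -0.0958, 0.0936]
orientation: [-1.562, -2.726, 0.002]
force: [-2.0, -5.8, 0.9]
opening: 0.0337
gripper_force: 40.0
```

```bash
python3 - <<'E'
from h import *
a=eyes.read_camera("wrist")[150:290,250:390];b=eyes.read_camera("top")[231:321,376:476]
cv2.imwrite("pics/c2.png",np.hstack([cv2.resize(a,(400,400)),cv2.resize(b,(400,400))]))
s=monitor.read_state();print(s['wrist_torque'],s['gripper_force'],s['opening'])
E
```

```text
[-0.97910172  0.46746315  0.08539063] 39.98360008990858 0.03356517543034655
```

View pics/c2.png

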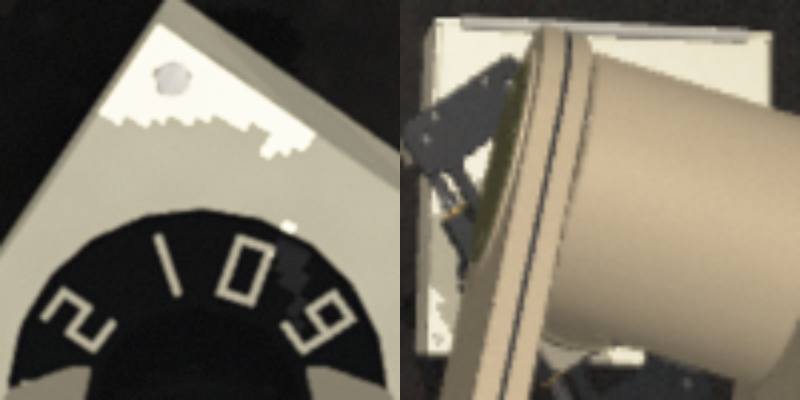

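The skirt turned along with the grip. Releasing, going up and checking.

Call:
arm_command:
  deltas:
    - [[0, 0, 0, 0, 0, 0], [0, 0, 0, 0, 0, 0], [0, 0, 0, 0, 0, 0], [0, 0, 0, 0, 0, 0], [0, 0, 2, 0, 0, 0], [0, 0, 3, 0, 0, 0], [0, 0, 4, 0, 0, 0], [0, 0, 3, 0, 0, 0], [0, 0, 0, 0, 0, 0]]
  gripper: 1

```text
t: 5.22
tool_pos: [0.4633, -0.0959, 0.2213]
orientation: [1.555, 2.717, 0.004]
force: [2.3, -0.4, 0.8]
opening: 0.0892
gripper_force: 0.0
```

```bash
python3 - <<'E'
from h import *
c=cam("wrist");i=eyes.read_camera("wrist");cv2.imwrite("pics/w2.png",i)
cv2.imwrite("pics/c3.png",cv2.resize(i[140:340,170:430],None,fx=3,fy=3))
print(monitor.read_state()['tool_pos'],p("wrist",[[.4595,-.0955,.114],[.453,-.1925,.086]],c))
E
```

```text
[ 0.46226941 -0.09561051  0.21806388] [[313.44730015 228.18150093]
 [253.45084379 304.71396298]]
```

View pics/c3.png

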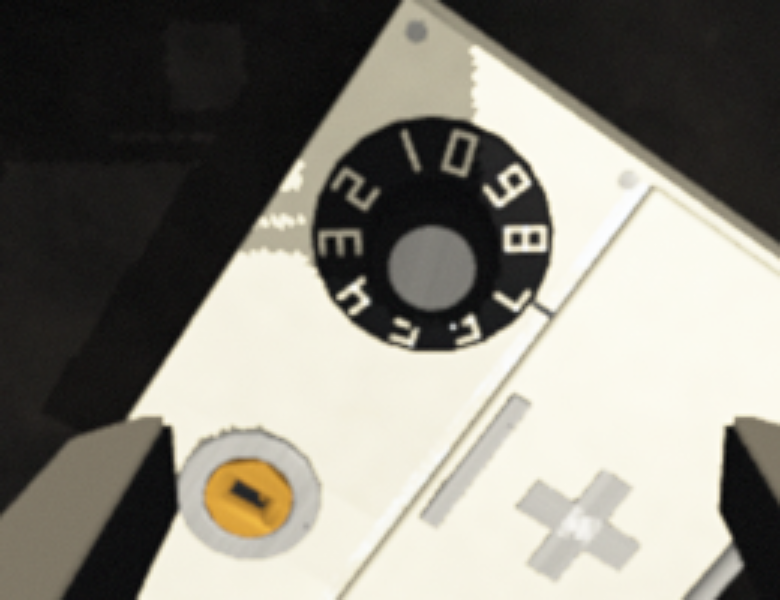

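The dial stands at 7 against the index mark. Now to the key block.

Call:
arm_command:
  deltas:
    - [[-3, 1.5, 0, 0, 0, 6], [-3, 2, 0, 0, 0, 6], [-2.5, 2.5, 0, 0, 0, 6], [0, 3.1, 0, 0, 0, 6], [0, 3.1, 0, 0, 0, 6], [0, 3.1, 0, 0, 0, 6], [0, 3.1, 0, 0, 0, 6], [1, 3, 0, 0, 0, 6], [1, 3, 0, 0, 0, 6], [1, 2, 0, 0, 0, 4.6], [0.75, 1.65, 0, 0, 0, 0], [0, 0, 0, 0, 0, 0]]

```text
t: 6.27
tool_pos: [0.4121, 0.1879, 0.212]
orientation: [-0.022, -3.139, -0.001]
force: [0.4, -0.5, -0.8]
opening: 0.0933
gripper_force: 0.0
```

Call:
arm_command:
  deltas:
    - [[0, 0, -1, 0, 0, 0], [0, 0, 0, 0, 0, 0], [0, 0, 0, 0, 0, 0]]

```text
t: 6.52
tool_pos: [0.4112, 0.1844, 0.202]
orientation: [-0.029, -3.139, 0.002]
force: [-0.1, -0.7, -0.2]
opening: 0.0927
gripper_force: 0.0
```

```bash
python3 - <<'E'
from h import *
c=cam("wrist");i=eyes.read_camera("wrist");cv2.imwrite("pics/w3.png",i)
cv2.imwrite("pics/c4.png",cv2.resize(i[100:350,180:520],(800,588),interpolation=cv2.INTER_CUBIC))
s=monitor.read_state();print(s['tool_pos'],Rn.from_rotvec(s['orientation']).as_matrix()[:,1],p("wrist",[[.412,.187,.079],[.413,.271,.079]],c))
np.save("w3.npy",np.r_[c[1],c[2]])
E
```

```text
[0.41155969 0.18444057 0.20272026] [ 1.85177161e-02  9.99828333e-01 -6.32168690e-04] [[322.24533983 227.53919975]
 [425.89646015 226.99163411]]
```

View pics/c4.png

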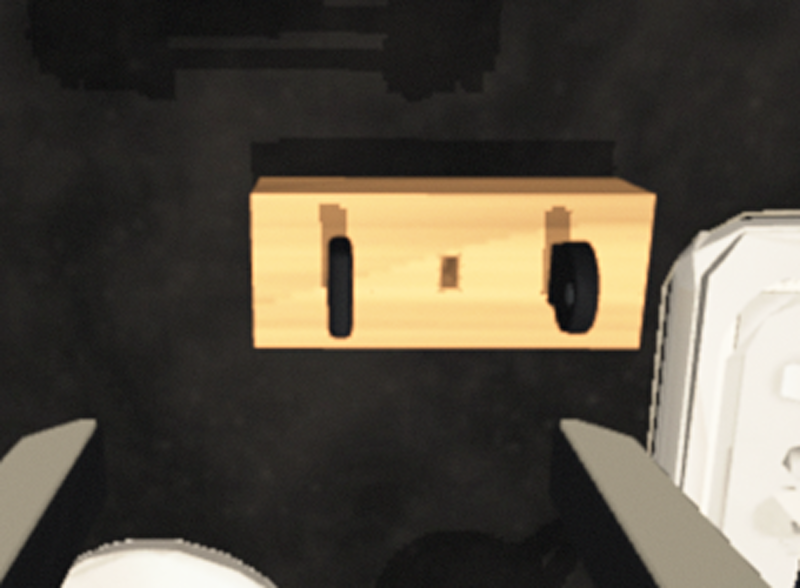

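```bash
python3 - <<'E'
from h import *
v=np.load("w3.npy");c=(cam("wrist")[0],v[:3],v[3:])
S=lambda q:[180+q[0]/2.353,100+q[1]/2.352]
print(w("wrist",[S((340,243)),S((340,334)),S((340,288)),S((578,285))],[.079]*4,c),w("wrist",[S((450,272))],.044,c))
W=w("wrist",[S(q) for q in[(254,348),(640,348),(656,193),(250,193)]],[.044]*4,c)
R,t,th,e=fit([(.03,-.075),(.03,.075),(-.03,.075),(-.03,-.075)],W);print(t,np.degrees(th),e,R@[0,-.042]+t)
print(p("top",[[.41,.1875,.079]]),p("side",[[.41,.1875,.079]]))
E
```

```text
[[0.39200989 0.18909799 0.079     ]
 [0.42437144 0.18865811 0.079     ]
 [0.40775907 0.18888392 0.079     ]
 [0.40811563 0.27047558 0.079     ]] [[0.41155576 0.23134233 0.044     ]]
[0.41177469 0.23128604] -0.9770831535378152 [[-0.48042036  0.71215732]
 [-0.54252375 -0.84562791]
 [ 0.45896664 -0.51411399]
 [ 0.56397747  0.64758459]] [0.41105848 0.18929215]
[[284.77583001 317.58603461]] [[246.61753393 272.8764738 ]]
```

Call:
arm_command:
  deltas:
    - [[-0.2, 0.4, -3, 0, 0, 0], [0, 0, -3, 0, 0, 0], [0, 0, -3, 0, 0, 0], [0, 0, -2.5, 0, 0, 0], [0, 0, -2.0, 0, 0, 0], [0, 0, -1.0, 0, 0, 0], [0, 0, -0.5, 0, 0, 0], [0, 0, -0.3, 0, 0, 0], [0, 0, 0, 0, 0, 0], [0, 0, 0, 0, 0, 0]]

```text
t: 7.4
tool_pos: [0.4113, 0.1896, 0.052]
orientation: [0.027, 3.14, 0.001]
force: [-0.1, 0.5, -0.0]
opening: 0.0929
gripper_force: 0.0
```

Call:
arm_command:
  deltas:
    - [[0, 0, 0, 0, 0, 0], [0, 0, 0, 0, 0, 0], [0, 0, 0, 0, 0, 0], [0, 0, 0, 0, 0, 0], [0, 0, 0, 0, 0, 0], [0, 0, 0, 0, 0, 0], [0, 0, 0, 0, 0, 0], [0, 0, 0, 0, 0, 0], [0, 0, 0, 0, 0, 0], [0, 0, 0, 0, 0, 0], [0, 0, 0, 0, 0, 0], [0, 0, 0, 0, 0, 0]]
  gripper: -1
  squeeze: 45

```text
t: 8.4
tool_pos: [0.4103, 0.1894, 0.0506]
orientation: [0.027, 3.141, -0.0]
force: [0.6, 0.2, 0.2]
opening: 0.0177
gripper_force: 0.0
```

Call:
arm_command:
  deltas:
    - [[0, 0, 0, 0, 0, 0], [0, 0, 0, 0, 0, 0], [0, 0, 0, 0, 0, 0], [0, 0, 0, 0, 0, 0]]

```text
t: 8.73
tool_pos: [0.4102, 0.1894, 0.0506]
orientation: [-0.027, -3.141, 0.0]
force: [-0.4, 0.0, 0.4]
opening: 0.0087
gripper_force: 45.0
```

Call:
arm_command:
  deltas:
    - [[0, 0, 0.5, 0, 0, 0], [0, 0, 1, 0, 0, 0], [0, 0, 1.5, 0, 0, 0], [0, 0, 2, 0, 0, 0], [0, 0, 2.5, 0, 0, 0], [0, 0, 2.5, 0, 0, 0], [0, 0, 2.5, 0, 0, 0], [0, 0, 1.5, 0, 0, 0], [0, 0, 0, 0, 0, 0], [0, 0, 0, 0, 0, 0], [0, 0, 0, 0, 0, 0]]

```text
t: 9.65
tool_pos: [0.4098, 0.1893, 0.1899]
orientation: [-0.027, -3.141, 0.0]
force: [-0.5, 0.2, -0.7]
opening: 0.0086
gripper_force: 45.0
```

```bash
python3 - <<'E'
from h import *
c=cam("wrist");i=eyes.read_camera("wrist");cv2.imwrite("pics/w4.png",i)
j=eyes.read_camera("side");cv2.imwrite("pics/s4.png",j)
s=monitor.read_state();T=s['tool_pos'];print(T,s['orientation'],s['opening'],s['gripper_force'])
k=T-[0,0,.0066];print(p("wrist",[k,k-[0,0,.026],k+[0,0,.035]],c),p("side",[k,k-[0,0,.026]]))
np.save("w4.npy",np.r_[c[1],c[2]])
u,v=p("side",[k])[0].astype(int)
o=np.hstack([cv2.resize(i[120:320,220:420],(400,400)),cv2.resize(j[v-40:v+40,u-40:u+40],(400,400),interpolation=cv2.INTER_CUBIC)]);print(u,v)
cv2.imwrite("pics/c5.png",o)
E
```

```text
[0.40935285 0.18911853 0.18914211] [-2.71059063e-02 -3.13909412e+00  1.26613187e-03] 0.008764531222486945 44.999849796295166
[[318.2595925  286.51111565]
 [318.38993344 267.42971964]
 [318.01917791 321.70685384]] [[240.71784955 248.01601613]
 [242.07906244 254.51521518]]
240 248
```

View pics/c5.png

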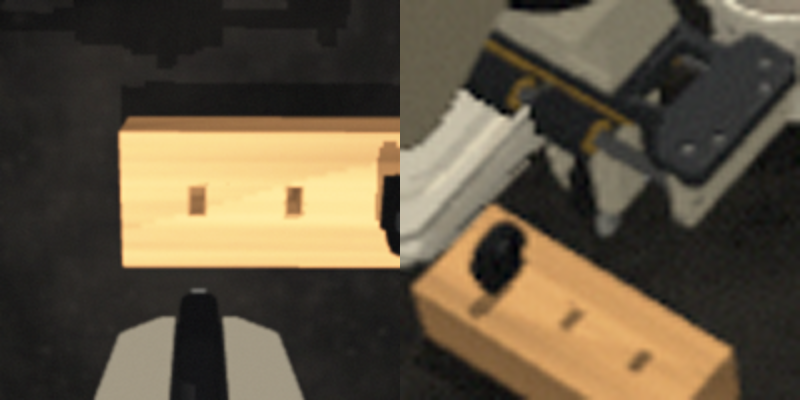

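```bash
python3 - <<'E'
from h import *
i=cv2.imread("pics/w4.png")
v=np.load("w4.npy");c=(cam("wrist")[0],v[:3],v[3:])
T=np.array([.40935,.18912,.18914])
for z,xs in((-.026,(-.005,-.003,.0,.003)),(-.022,(-.005,)),(0,(-.012,)),(.005,(-.016,)),(.035,(-.016,))):
    for x in xs: print(z,x,p("wrist",[T+[x,0,z-.0066]],c)[0].round(1))
cv2.imwrite("pics/c6.png",cv2.resize(i[255:315,280:360],None,fx=10,fy=10,interpolation=cv2.INTER_CUBIC))
E
```

```text
-0.026 -0.005 [318.2 259.3]
-0.026 -0.003 [318.3 262.6]
-0.026 0.0 [318.4 267.4]
-0.026 0.003 [318.5 272.2]
-0.022 -0.005 [318.2 261.9]
0 -0.012 [317.8 264.7]
0.005 -0.016 [317.7 260.8]
0.035 -0.016 [317.3 287.1]
```

View pics/c6.png

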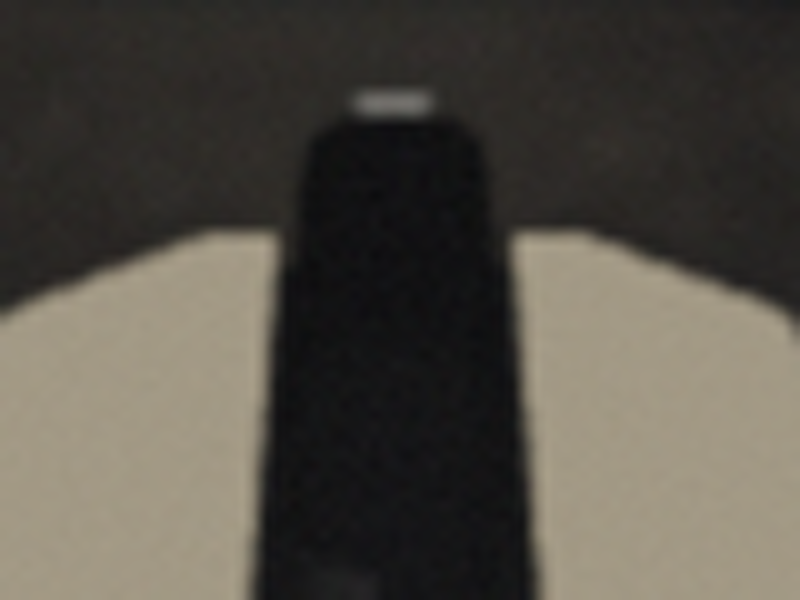

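The key is gripped upright, with its steel tip at about (319,264) in the wrist view. That puts it about 1 mm in +x of the TCP. I'm carrying it round the front to the lock.

Call:
arm_command:
  deltas:
    - [[-1, -3.2, 0, 0, 0, -0.5], [-1, -3.2, 0, 0, 0, -0.5], [-1, -3.2, 0, 0, 0, -0.5], [-1, -3.2, 0, 0, 0, -0.5], [0, -3.2, 0, 0, 0, -0.5], [0, -3.2, 0, 0, 0, -0.5], [0, -3.2, 0, 0, 0, -0.1], [1.5, -3.2, 0, 0, 0, 0], [2, -3.2, 0, 0, 0, 0], [2, -3.2, 0, 0, 0, 0], [1.7, -3.2, 0, 0, 0, 0], [1, -3.0, 0, 0, 0, 0]]

```text
t: 10.75
tool_pos: [0.4526, -0.1943, 0.189]
orientation: [-0.113, -3.138, -0.002]
force: [-0.3, -0.3, 0.1]
opening: 0.0092
gripper_force: 45.0
```

Call:
arm_command:
  deltas:
    - [[0, 0, -2, 0, 0, 0], [0, 0, -2, 0, 0, 0], [0, 0, -1, 0, 0, 0], [0, 0, 0, 0, 0, 0], [0, 0, 0, 0, 0, 0], [0, 0, 0, 0, 0, 0]]

```text
t: 11.25
tool_pos: [0.4526, -0.1924, 0.1414]
orientation: [0.111, 3.139, -0.001]
force: [-0.5, 0.1, 0.4]
opening: 0.0086
gripper_force: 45.0
```

```bash
python3 - <<'E'
from h import *
c=cam("wrist");i=eyes.read_camera("wrist");cv2.imwrite("pics/w5.png",i)
j=eyes.read_camera("side");cv2.imwrite("pics/s5.png",j)
s=monitor.read_state();T=s['tool_pos'];print(T,Rn.from_rotvec(s['orientation']).as_matrix()[:,1],s['opening'],s['gripper_force'])
L=[.453,-.193,.086];print(p("wrist",[L],c),p("side",[L,T,T-[0,0,.0326]]))
np.save("w5.npy",np.r_[c[1],c[2]])
u,v=p("wrist",[L],c)[0].astype(int);a=i[v-30:v+50,u-40:u+40]
U,V=p("side",[L])[0].astype(int);b=j[V-50:V+30,U-40:U+40];print(u,v,U,V)
cv2.imwrite("pics/c7.png",np.hstack([cv2.resize(a,(400,400),interpolation=cv2.INTER_CUBIC),cv2.resize(b,(400,400),interpolation=cv2.INTER_CUBIC)]))
E
```

```text
[ 0.45304036 -0.19267405  0.14205637] [ 7.06685867e-02  9.97499366e-01 -9.82250818e-04] 0.009128365844218719 44.99986946582794
[[317.83555848 255.63243925]] [[398.38502531 338.42697806]
 [400.76146198 326.570388  ]
 [399.28663494 333.51422134]]
317 255 398 338
```

View pics/c7.png

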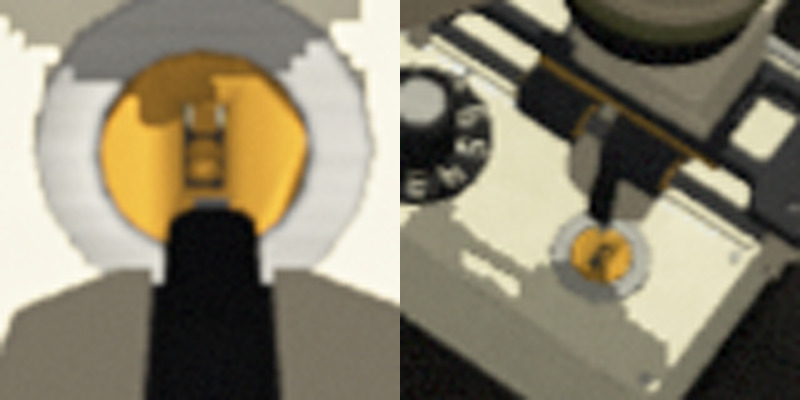

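The keyway centre is at wrist pixel (317.7,255.5), matching (0.453,-0.193), and the tip is lined up above it. I'm lowering the key into the slot.

Call:
arm_command:
  deltas:
    - [[-0.05, -0.05, -0.8, 0, 0, 0], [0, 0, -0.8, 0, 0, 0], [0, 0, -0.4, 0, 0, 0], [0, 0, -0.3, 0, 0, 0], [0, 0, -0.3, 0, 0, 0], [0, 0, -0.3, 0, 0, 0], [0, 0, 0, 0, 0, 0], [0, 0, 0, 0, 0, 0]]

```text
t: 12.02
tool_pos: [0.4517, -0.1931, 0.1115]
orientation: [-0.112, -3.139, -0.0]
force: [0.7, -1.4, -1.0]
opening: 0.0086
gripper_force: 45.0
```

Call:
arm_command:
  deltas:
    - [[0, 0, -0.3, 0, 0, 1], [0, 0, -0.3, 0, 0, -2], [0, 0, -0.3, 0, 0, 2], [0, 0, -0.3, 0, 0, -2], [0, 0, -0.2, 0, 0, 2], [0, 0, -0.2, 0, 0, -1], [0, 0, 0, 0, 0, 0], [0, 0, 0, 0, 0, 0]]

```text
t: 12.68
tool_pos: [0.4516, -0.1934, 0.096]
orientation: [-0.111, -3.139, 0.001]
force: [-3.4, -0.3, 4.0]
opening: 0.0087
gripper_force: 45.0
```

Call:
arm_command:
  deltas:
    - [[0, 0, -0.15, 0, 0, 1.5], [0, 0, -0.1, 0, 0, -3], [0, 0, -0.1, 0, 0, 3], [0, 0, -0.1, 0, 0, -3], [0, 0, 0, 0, 0, 3], [0, 0, 0, 0, 0, -1.5], [0, 0, 0, 0, 0, 0], [0, 0, 0, 0, 0, 0]]

```text
t: 13.35
tool_pos: [0.4517, -0.1935, 0.0925]
orientation: [-0.111, -3.14, 0.001]
force: [-7.6, 1.7, 11.7]
opening: 0.0088
gripper_force: 45.0
```

Call:
arm_command:
  deltas:
    - [[-0.05, 0, -0.1, 0, 0, 1.5], [0, 0, 0, 0, 0, -3], [0, 0, 0, 0, 0, 3], [0, 0, 0, 0, 0, -3], [0, 0, 0, 0, 0, 1.5], [0, 0, 0, 0, 0, 0], [0, 0, 0, 0, 0, 0]]

```text
t: 13.93
tool_pos: [0.4517, -0.1938, 0.0924]
orientation: [0.111, 3.139, -0.002]
force: [-9.0, 1.3, 18.4]
opening: 0.0089
gripper_force: 45.0
```

```bash
python3 - <<'E'
from h import *
s=monitor.read_state();print(s['tool_pos'],s['force'],s['wrist_torque'])
E
```

```text
[ 0.45173261 -0.19379977  0.09235558] [-9.03798755  1.3122519  18.42780053] [ 0.33941304  1.66498676 -0.06982507]
```

Call:
arm_command:
  deltas:
    - [[0, 0, -0.08, 0, 0, 1.5], [0, 0, 0, 0, 0, -3], [0, 0, 0, 0, 0, 3], [0, 0, 0, 0, 0, -1.5], [0, 0, 0, 0, 0, 0], [0, 0, 0, 0, 0, 0]]

```text
t: 14.43
tool_pos: [0.452, -0.194, 0.0923]
orientation: [0.111, 3.138, -0.003]
force: [-10.3, 2.1, 23.6]
opening: 0.0088
gripper_force: 45.0
```

The key is home: pushing harder no longer moves it, and the depth matches. Turning it clockwise.

Call:
arm_command:
  deltas:
    - [[0, 0, 0.08, 0, 0, 0], [0.01, 0.01, 0, 0, 0, -4], [0.01, 0.01, 0, 0, 0, -6], [0.01, 0.01, 0, 0, 0, -6], [0.01, 0.01, 0, 0, 0, -6], [0.01, 0.01, 0, 0, 0, -6], [0.01, 0.01, 0, 0, 0, -6], [0.01, 0.01, 0, 0, 0, -6], [0, 0, 0, 0, 0, 0], [0, 0, 0, 0, 0, 0]]
  squeeze: 55

```text
t: 15.27
tool_pos: [0.4522, -0.1933, 0.0924]
orientation: [1.179, 2.911, -0.002]
force: [-10.0, -0.0, 19.4]
opening: 0.0086
gripper_force: 55.0
```

```bash
python3 - <<'E'
from h import *
s=monitor.read_state();print(s['tool_pos'],s['force'],s['wrist_torque'],Rn.from_rotvec(s['orientation']).as_matrix()[:,1])
E
```

```text
[ 0.4521507  -0.19325417  0.09235371] [-9.9974354  -0.03242232 19.41341842] [0.13743251 2.02405902 0.05889609] [ 0.6957004   0.71833143 -0.00095321]
```

Call:
arm_command:
  deltas:
    - [[0.01, 0.01, 0, 0, 0, -6], [0.01, 0.01, 0, 0, 0, -6], [0.01, 0.01, 0, 0, 0, -6], [0.01, 0.01, 0, 0, 0, -6], [0, 0.01, 0, 0, 0, -6], [0, 0.01, 0, 0, 0, -6], [0, 0, 0, 0, 0, -5], [0, 0, 0, 0, 0, -4], [0, 0, 0, 0, 0, -3], [0, 0, 0, 0, 0, 0], [0, 0, 0, 0, 0, 0], [0, 0, 0, 0, 0, 0]]

```text
t: 16.27
tool_pos: [0.4523, -0.1931, 0.0924]
orientation: [2.26, 2.18, -0.003]
force: [-11.7, -1.2, 20.2]
opening: 0.0085
gripper_force: 55.0
```

```bash
python3 - <<'E'
from h import *
s=monitor.read_state();print(s['tool_pos'],s['force'],s['wrist_torque'],Rn.from_rotvec(s['orientation']).as_matrix()[:,1])
i=eyes.read_camera("wrist");cv2.imwrite("pics/w6.png",i)
j=eyes.read_camera("side");cv2.imwrite("pics/s6.png",j)
a=cv2.imread("pics/side0.png")
d=cv2.absdiff(a,j).max(2)
for n,(x0,y0,x1,y1) in dict(backcorner=(372,262,390,280),right=(425,300,452,325)).items(): print(n,d[y0:y1,x0:x1].mean())
E
```

```text
[ 0.45228264 -0.19306462  0.09238917] [-11.6861674   -1.24360005  20.20487047] [-0.20427833  2.38231348  0.13223518] [ 9.99362328e-01 -3.57062508e-02 -3.09519202e-05]
backcorner 123.51234567901234
right 33.73777777777778
```

```bash
python3 - <<'E'
from h import *
a=cv2.imread("pics/side0.png",0);j=cv2.imread("pics/s6.png",0)
th=np.radians(-4.1);R=np.array([[np.cos(th),-np.sin(th)],[np.sin(th),np.cos(th)]]);t=np.array([.5042,-.1492])
P=lambda x,y,z:np.r_[R@[x,y]+t,z]
for y in(.09,.07,.05,-.08,-.092):
    for n,I in(("before",a),("now",j)):
        pr=p("side",[P(x,y,.082) for x in np.arange(-.03,.05,.005)]).round().astype(int)
        print(y,n,[int(I[v,u]) for u,v in pr])
# right lid side edge profile
print(p("side",[P(-.005,-.1,.082),P(-.005,-.1,.095),P(-.005,.1,.082),P(-.005,.1,.095)]))
# lid corner template: vertical shift estimate on the cross decal / lid front-left patch
g,h=a.astype(np.float32),j.astype(np.float32)
for (x,y) in((.085,.095),(.04,0),(0,.0),(.0,.08),(0,-.09),(.05,-.09)):
    u,v=p("side",[P(x,y,.082)])[0].astype(int); T=a[v-8:v+8,u-8:u+8]; S=j[v-22:v+18,u-18:u+18]
    r=cv2.matchTemplate(S,T,cv2.TM_CCOEFF_NORMED);_,m,_,l=cv2.minMaxLoc(r);print((x,y),round(m,2),"shift",l[0]-10,l[1]-14)
E
```

```text
0.09 before [240, 241, 240, 235, 242, 200, 239, 239, 240, 239, 239, 240, 238, 238, 238, 239]
0.09 now [92, 93, 92, 92, 90, 90, 91, 91, 90, 92, 92, 90, 89, 92, 91, 92]
0.07 before [186, 92, 72, 239, 237, 196, 240, 239, 239, 239, 239, 239, 238, 240, 239, 238]
0.07 now [166, 93, 93, 91, 91, 90, 88, 93, 89, 92, 92, 93, 91, 92, 91, 93]
0.05 before [160, 73, 42, 99, 200, 176, 239, 238, 238, 239, 238, 238, 238, 240, 239, 238]
0.05 now [149, 64, 63, 120, 178, 120, 109, 92, 91, 92, 90, 92, 90, 92, 92, 93]
-0.08 before [240, 239, 239, 240, 241, 223, 238, 238, 236, 236, 237, 235, 233, 233, 234, 231]
-0.08 now [137, 136, 137, 138, 138, 131, 135, 133, 135, 144, 213, 214, 211, 209, 208, 207]
-0.092 before [240, 238, 236, 203, 215, 199, 227, 234, 235, 235, 238, 234, 233, 235, 235, 235]
-0.092 now [224, 174, 216, 183, 174, 130, 126, 188, 200, 195, 209, 200, 193, 206, 210, 212]
[[429.45906469 338.20022496]
 [430.27298701 335.55070635]
 [354.46832735 289.98900629]
 [354.6671998  287.10604198]]
(0.085, 0.095) 0.73 shift -10 -6
(0.04, 0) 0.4 shift -4 9
(0, 0.0) 0.72 shift 5 -5
(0.0, 0.08) 0.19 shift 5 10
(0, -0.09) 0.91 shift 10 -14
(0.05, -0.09) 0.98 shift 0 0
```

```bash
python3 - <<'E'
from h import *
I=cv2.imread("pics/w6.png",0);J=cv2.imread("pics/s6.png",0);A=cv2.imread("pics/side0.png",0)
th=np.radians(-4.1);R=np.array([[np.cos(th),-np.sin(th)],[np.sin(th),np.cos(th)]]);t=np.array([.5042,-.1492])
P=lambda x,y,z:np.r_[R@[x,y]+t,z]
K,r,tt=cam("wrist");print("cam",-cv2.Rodrigues(r)[0].T@tt)
for y in(.09,.06,.03,.0,-.03,-.06,-.09):
    pr=p("wrist",[P(x,y,.082) for x in np.arange(-.03,.04,.0025)]).round().astype(int)
    print(y,pr[0],pr[-1],[int(I[v,u]) if 0<=u<640 and 0<=v<480 else -1 for u,v in pr])
print(p("wrist",[P(-.005,y,z) for y in(-.1,.1) for z in(.082,.095)]))
# side: zoomed profile near right end of the front edge, and right side edge of lid
for y in(-.086,-.09,-.094,-.097):
  for n,X in(("b",A),("n",J)):
    pr=p("side",[P(x,y,.082) for x in np.arange(-.02,.012,.002)]).astype(np.float32)
    print(y,n,cv2.remap(X,pr[:,0].copy(),pr[:,1].copy(),1).ravel().tolist())
E
```

```text
cam [ 0.45554812 -0.11024556  0.25954774]
0.09 [375 -17] [544 -10] [-1, -1, -1, -1, -1, -1, -1, -1, -1, -1, -1, -1, -1, -1, -1, -1, -1, -1, -1, -1, -1, -1, -1, -1, -1, -1, -1, -1, -1]
0.06 [370  62] [529  68] [20, 38, 42, 40, 42, 43, 113, 244, 245, 167, 164, 121, 212, 243, 242, 242, 242, 241, 241, 242, 242, 242, 241, 240, 240, 239, 240, 240, 239]
0.03 [365 133] [516 139] [35, 35, 188, 70, 233, 242, 242, 243, 247, 165, 164, 122, 218, 241, 242, 241, 241, 241, 240, 240, 239, 240, 240, 239, 240, 239, 238, 238, 239]
0.0 [360 197] [504 203] [237, 237, 237, 237, 237, 236, 236, 236, 241, 167, 163, 120, 218, 224, 201, 201, 190, 241, 240, 241, 241, 240, 240, 193, 192, 192, 191, 194, 193]
-0.03 [356 256] [493 260] [157, 158, 156, 157, 156, 157, 159, 157, 159, 159, 162, 117, 154, 162, 123, 123, 132, 229, 236, 236, 235, 237, 236, 237, 237, 237, 236, 236, 236]
-0.06 [352 308] [483 313] [113, 112, 112, 133, 159, 159, 159, 159, 156, 155, 126, 122, 160, 165, 160, 161, 163, 164, 237, 237, 237, 237, 237, 236, 235, 235, 236, 236, 236]
-0.09 [349 357] [474 361] [21, 19, 19, 20, 20, 21, 18, 18, 19, 19, 18
[... 208 characters left out ...]
8, 238, 238, 238, 237, 222, 199, 221, 235, 237, 237, 238, 238, 237, 237]
-0.086 n [137, 137, 136, 136, 137, 137, 135, 133, 129, 127, 133, 153, 160, 149, 144, 155]
-0.09 b [238, 235, 230, 222, 222, 229, 217, 190, 219, 236, 235, 235, 236, 237, 237, 237]
-0.09 n [156, 145, 149, 148, 139, 142, 136, 133, 130, 132, 146, 184, 208, 213, 211, 211]
-0.094 b [236, 234, 218, 213, 218, 224, 215, 181, 209, 220, 213, 212, 218, 218, 220, 220]
-0.094 n [222, 219, 200, 192, 199, 200, 178, 132, 134, 127, 123, 138, 158, 151, 160, 152]
-0.097 b [224, 226, 224, 224, 221, 225, 220, 222, 213, 215, 205, 187, 205, 217, 204, 211]
-0.097 n [209, 211, 209, 208, 203, 207, 190, 183, 186, 186, 175, 169, 183, 199, 180, 178]
```

The pictures show a wide gap at the lid's front edge, so it is ajar. I'm adding a small extra turn to confirm the cylinder is at its stop.

Call:
arm_command:
  deltas:
    - [[0, 0, 0, 0, 0, -1.5], [0, 0, 0, 0, 0, -1.5], [0, 0, 0, 0, 0, 0], [0, 0, 0, 0, 0, 0], [0, 0, 0, 0, 0, 0], [0, 0, 0, 0, 0, 0]]

```text
t: 16.87
tool_pos: [0.4523, -0.1931, 0.0924]
orientation: [2.316, 2.12, -0.003]
force: [-11.1, -0.6, 19.0]
opening: 0.0088
gripper_force: 55.0
```

```bash
python3 - <<'E'
from h import *
s=monitor.read_state();print(s['tool_pos'],s['force'],s['wrist_torque'],Rn.from_rotvec(s['orientation']).as_matrix()[:,1],s['gripper_force'],s['opening'])
E
```

```text
[ 0.45229172 -0.19308144  0.09238103] [-11.09070725  -0.63542655  19.0366202 ] [-0.22106011  2.3973972   0.08343096] [ 9.96127485e-01 -8.79205299e-02  1.20550692e-04] 55.03175139427185 0.008754626542494466
```

```bash
python3 - <<'E'
from h import *
cv2.imwrite("pics/w7.png",eyes.read_camera("wrist"))
for f in("w4","w5","w6","w7"):
    I=cv2.imread(f"pics/{f}.png",0); print(f)
    for v in(270,280,290,300,310): print(v,I[v,296:344:2].tolist())
E
```

```text
w4
270 [41, 43, 45, 44, 42, 46, 42, 33, 16, 17, 18, 17, 20, 19, 17, 16, 33, 44, 44, 40, 43, 44, 45, 45]
280 [123, 153, 155, 155, 153, 152, 51, 17, 18, 18, 19, 16, 16, 15, 17, 16, 18, 45, 152, 154, 155, 153, 153, 129]
290 [153, 153, 153, 152, 153, 115, 20, 16, 21, 17, 19, 21, 19, 16, 23, 19, 17, 22, 113, 153, 153, 153, 153, 153]
300 [153, 152, 153, 152, 151, 64, 20, 19, 21, 23, 21, 22, 17, 21, 22, 20, 18, 21, 61, 154, 153, 152, 152, 152]
310 [154, 151, 154, 154, 136, 30, 21, 26, 22, 22, 19, 19, 23, 22, 21, 20, 19, 21, 27, 135, 154, 154, 153, 152]
w5
270 [215, 220, 219, 183, 170, 190, 181, 107, 8, 10, 10, 13, 9, 12, 11, 5, 138, 176, 161, 205, 214, 213, 212, 215]
280 [184, 118, 116, 115, 114, 116, 208, 37, 11, 8, 13, 13, 12, 12, 8, 11, 38, 208, 118, 113, 114, 112, 125, 173]
290 [115, 114, 114, 115, 116, 87, 13, 13, 14, 14, 16, 13, 14, 14, 13, 12, 14, 14, 86, 115, 115, 114, 114, 113]
300 [116, 113, 114, 115, 114, 46, 12, 16, 16, 14, 16, 14, 15, 13, 14, 12, 13, 12, 43, 117, 116, 115, 116, 116]
310 [115, 117, 115, 117, 103, 19, 14, 10, 17, 12, 12, 12, 15, 13, 8, 13, 13, 16, 16, 100, 116, 1
[... 419 characters left out ...]
2, 14, 14, 43, 113, 111, 114, 113, 114]
310 [113, 111, 110, 113, 100, 17, 14, 14, 13, 14, 12, 13, 16, 14, 12, 15, 11, 15, 20, 106, 113, 112, 112, 113]
w7
270 [116, 114, 115, 103, 91, 99, 103, 47, 9, 8, 11, 10, 8, 12, 10, 12, 95, 97, 90, 130, 172, 182, 182, 177]
280 [97, 112, 112, 114, 112, 112, 81, 11, 11, 11, 13, 9, 9, 13, 8, 11, 31, 98, 113, 113, 114, 114, 113, 103]
290 [113, 112, 113, 112, 114, 83, 11, 12, 11, 14, 11, 12, 12, 9, 13, 8, 6, 15, 84, 112, 111, 112, 113, 113]
300 [113, 112, 114, 110, 114, 53, 14, 10, 11, 15, 11, 15, 13, 14, 15, 12, 13, 10, 45, 113, 112, 113, 111, 110]
310 [112, 111, 111, 114, 100, 16, 14, 12, 14, 13, 14, 13, 14, 12, 10, 13, 10, 13, 21, 104, 114, 113, 111, 111]
```

```bash
python3 -c "
from h import *
print(ticket.close_job())"
```

```text
the job is handed in; nothing more can be done
None
```

The job is handed in at about 17 s, with the dial at 7, the square key home in the lock and turned about 90° against its spring, still gripped, and the round key not touched. The lid reads as ajar from pixel values and the key's turn from the tool angle, because my picture views were used up; the judge's verdict was not shown.

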